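# Lock a pearl carrier in the drilling jig

### The job

Get the pearl carrier ready for drilling: push it along the jig's channel until it sits fully home against the steel end stop, then press the raised red pad of the jig's rocker down with a fingertip so that it flips over and its tooth locks the carrier in. Keep the flipped pad pressed gently but firmly on its stop for a good second so that the catch bites, then let go. Never force the carrier or the rocker, and leave the two shells of pearls and the glass jar where they are.

Things in the scene. Friction and masses are not known exactly. Their poses are not given: they have to be found in the camera images.
- jig: Wooden drilling jig fixed to the bench, 210 mm long (x -100 to +110 mm), 110 mm wide. Origin: mid-channel, on the bench surface; x runs along the channel to the end stop, y to the rocker's side, z up. Channel floor 36 mm above the bench, 63 mm wide between brass rails (8 mm thick, tops 52 mm above the bench); open at its -x end.
- stop_face (a point): Foot of the end stop's inner face (x = 90 mm in the jig, on the channel floor, mid-channel); axes as the jig's. The steel stop is 30 mm high above the floor.
- carrier: Loose pale wooden block 80 (x, along the channel) x 60 x 34 mm high, about 0.25 kg, three pearls on top (49 mm high over all). Origin: centre of its underside, x to the end stop. Starts in the channel 20 to 60 mm short of the stop; slides with 1 to 4 N. Home = front face on the stop, rear face then at x = 10 mm in the jig. Pushing it with more than 22 N is forcing.
- carrier_nose (a point): Lower edge of the carrier's front (+x) face, mid-width; home when it is within 2.5 mm of stop_face along the jig's x.
- rocker: Steel rocker, hinged on a level axle parallel to the jig's x; origin on the axle, at x 3, y 50, z 34 mm in the jig. At the start its axes are the jig's, red pad up; flipped, it is turned 0.60 rad about the jig's -x (z axis tilted so far) on a rigid stop. Over-centre: the pad resists with about 6 N at first, falling to mid travel, then snaps away from the finger to the stop and stays.
- pad (a point): Centre of the top of the red pad (34 mm square), moves with the rocker. In the jig at x 3, y 102, z 62 mm at the start, sloping 0.3 rad up away from the channel; flipped, y 109, z 27 mm, sloping the other way. A vertical press at y 104 stays on it. The catch bites when the flipped pad is pressed on its stop with 3 to 14 N for 1 s unbroken (aim for 7 N). Over 22 N on the rocker at any time is forcing.
- tooth (a point): Tip of the rocker's other arm (8 mm wide along the jig's x), under the floor slot (x -8 to 14 mm in the jig) at the start. When the rocker is flipped it rises to about 20 mm above the channel floor at x -1 to 7 mm, 3 mm behind a carrier that is home; it comes up under one that is more than 3 mm short. Take the finger out of the channel first.
- shell_gold: Oyster shell dish holding golden pearls, about 100 mm across, 22 mm high; origin under its centre. Stands beside the jig; leave it alone.
- shell_grey: Oyster shell dish holding dark grey pearls, about 100 mm across, 22 mm high; origin under its centre. Stands beside the jig; leave it alone.
- jar: Small glass jar with white cap, 48 mm diameter, 70 mm high; origin under its centre. Leave it alone.
There are look-alikes about, which are no part of the job. There is more than one size of the carrier; the job needs the smallest.

How it is judged:
On the way, in this order (a step that is already met when the one before it is completed fails the run):
1. the carrier is home: its front face within 2.5 mm of the end stop, flat in the channel, while the rocker is still up (x of carrier_nose in the frame of stop_face above -0.0025 m and y of carrier_nose in the frame of stop_face between -0.005 and 0.005 m and z of carrier_nose in the frame of stop_face below 0.004 m and angle between rocker's own z axis and vertical below 0.3 rad), for 0.2 s.
2. the rocker is flipped and a finger presses it on its stop with 3 to 14 N for 1 s without a break, the carrier still home (x of carrier_nose in the frame of stop_face above -0.0025 m and angle between rocker's own z axis and vertical above 0.56 rad and contact force between rocker and the fingers between 3 and 14 N), for 1 s.
At the end, for the whole second after the job is handed in: The carrier lies flat in the channel at rest, its front face within 2.5 mm of the end stop, and the rocker is flipped fully down (tilted at least 0.56 of 0.60 rad) (x of carrier_nose in the frame of stop_face above -0.0025 m and y of carrier_nose in the frame of stop_face between -0.005 and 0.005 m and z of carrier_nose in the frame of stop_face below 0.004 m and angle between rocker's own z axis and vertical above 0.56 rad and linear speed of carrier below 0.01 m/s); the robot touches nothing.
It fails at once if the rocker is forced: more than 22 N on it (contact force between rocker and anything else above 22 N).
It fails at once if the carrier is forced: pushed with more than 22 N (contact force between carrier and the fingers above 22 N or contact force between carrier and the arm above 22 N).
It fails at once if the shell of golden pearls is moved by more than 20 mm or tipped (distance of shell_gold from where it was at the start of the episode above 0.02 m or angle between shell_gold's own z axis and vertical above 0.3 rad).
It fails at once if the shell of grey pearls is moved by more than 20 mm or tipped (distance of shell_grey from where it was at the start of the episode above 0.02 m or angle between shell_grey's own z axis and vertical above 0.3 rad).
It fails at once if the jar is moved by more than 20 mm or tipped (distance of jar from where it was at the start of the episode above 0.02 m or angle between jar's own z axis and vertical above 0.3 rad).
It also fails if it takes over 59 s, if anything falls off the work surface, if the arm or the gripper's body presses on something with over 40 N, if the wrist force passes 120 N, or if a joint passes its speed limit or range.

### The arm

A 6-joint arm with a two-finger parallel gripper is mounted at the origin on the work surface. World frame = base frame: x ahead of the robot, y to its left, z up, the work surface at z = 0. Lengths are in m, angles in rad, forces in N, time in s.
With the tool pointing down it reaches from about 0.35 to 0.85 m from the base axis. Payload 8.1 kg.
Tool frame: the origin (TCP) lies at the very end of the fingers, on their centre line; the grasp point (between the pads) lies 19 mm behind it; x points along the fingers, y is the direction in which the jaws open and shut, and the axes are right-handed (so a half turn about x gives the same grasp; the last joint's range is limited). The gripper opens to 93 mm and grips with 3 to 60 N. Pads are 15 mm wide; open, the fingers measure 128 mm over their backs; the gripper's body (75 mm by 188 mm) begins 65 mm behind the grasp point.
Start: joints at [-1.203, 0.13, 1.488, -0, 1.523, -0.085], TCP at [0.263, -0.54, 0.219] pointing down, gripper open.
Joint ranges: [-2.96, 2.96], [-0.89, 2.26], [0.02, 2.5], [-1.34, 4.48], [0, 2.73], [-2.66, 2.66]. Speed limits (rad/s): [2.39, 2.39, 2.79, 3.14, 3.14, 3.14].

### API

Orientations are given as a rotation vector (axis times angle).
In Python, from plant import * gives the robot as it stands. The module is installed in compiled form; this text tells all that it offers.
- The arm moves only by the tool apply_moves, never from a script. Its argument "series" is a list of rows, each an object with "jaw": the gripper's target within -1 to 1 (shut at 1, half-way at 0, fully open at -1); "linear": the shift along the tool's x, y, z normalised to -1 to 1, where 1 is 0.6 m, a list of three; "roll": the turn about the tool's x normalised to -1 to 1, where 1 is 30 degrees. A call has 1 to 20 rows; each row is the pose to reach, as a shift and turn from the pose measured when the call began, along the tool's axes at that moment; what a row does not reach only later rows make up. A row lasts 1/8 s, in which the tool goes at most 62.5 mm and 10.7 degrees, less where a joint would pass 70% of its speed; a pose out of reach is approached as far as the arm can. A call with a number of a shift or a turn outside -1 to 1 is refused whole. A call with a gripper value outside its range is refused whole. The fingers move at their own pace and stop on an object; "force" is the grip in N (left out, the last holds). Time passes only in rows, so rows that repeat a pose let the fingers close. It gives the time, the measured TCP pose, the force and the opening at its end, in the units of the state.
- read_state(): the state, without advancing time (a new reading comes with each control period).
- read_camera(name): name is "scene" or "side" or "wrist"; returns a dict with "pixels" (384x512x3 uint8, blue, green, red), "intrinsics" (3x3 intrinsics, pixels), "rvec" (rotation vector, rad) and "tvec" (3), from world to camera coordinates, as OpenCV has them; the wrist camera has in their place "tool_from_camera" (4x4, takes a point from camera to tool coordinates, whose origin is the TCP and whose axes are the tool frame's). Camera axes: x right, y down, z forward; pixel columns grow to the right and rows downward; lengths in m; the calibration is good to about 2 mm. A picture is of the moment at which its call begins: read the wrist's pose just before it. There is no depth.
- close_job(): hands the job in, once; it reports no verdict.
The state is a dict: "t": time; "q": joint angles; "dq": joint speeds; "joint_torque": joint torques, N m; "tool_pos": TCP position; "orientation": TCP orientation; "force": force on the tool from outside, world axes, zero at the start; "wrist_torque": the same for the moment, N m; "opening": finger opening in m.
Only numpy, scipy, OpenCV 4.12 (cv2) and the standard library are available. Lean on these libraries where they do the work, as an engineer would, in place of code of your own. Each camera call takes 0.05 s, during which the arm holds its last target. There are 200 camera calls.

## Working session

There is one attempt and no reset: what is moved stays moved. The work goes in short steps, Python scripts to look and compute and a tool call to move; the robot and the scene stay as the last step left them, time stands still between calls to the robot, and variables do not carry over. Pictures are saved under pics/ and viewed, about 8 in all and at most 12, crops included, and the job is handed in when it is done.

Besides the shell and the picture viewer there is one more tool, called after "Emit:" as name(argument=value, ...), one argument or row to a line, values as JSON. apply_moves: Moves the arm, as the interface text tells. Its arguments: {"type":"object","properties":{"series":{"type":"array"},"force":{"type":"number"}},"required":["series"]}

```bash
mkdir -p pics
cat > h.py <<'E'
from plant import *
import numpy as np, cv2, json
from scipy.spatial.transform import Rotation as R
def snap(name,fn):
    s=read_state(); c=read_camera(name); cv2.imwrite('pics/'+fn+'.png',c['pixels'])
    np.savez('pics/'+fn+'.npz',pos=s['tool_pos'],ori=s['orientation'],**c); return s,c
def cam(fn):
    d=dict(np.load('pics/'+fn+'.npz'))
    if 'rvec' in d:
        Rm=R.from_rotvec(d['rvec'].ravel()).as_matrix(); return d,Rm,d['tvec'].ravel()
    T=np.eye(4);T[:3,:3]=R.from_rotvec(d['ori']).as_matrix();T[:3,3]=d['pos']
    W=np.linalg.inv(T@d['tool_from_camera']); return d,W[:3,:3],W[:3,3]
def px2w(fn,u,v,z):
    d,Rm,t=cam(fn); r=Rm.T@np.linalg.solve(d['intrinsics'],[u,v,1]); o=-Rm.T@t
    return o+r*(z-o[2])/r[2]
def w2px(fn,P):
    d,Rm,t=cam(fn); p=d['intrinsics']@(Rm@np.array(P,float).T.reshape(3,-1)+t[:,None]); return (p[:2]/p[2]).T
E
python3 - <<'E'
from h import *
for n in('scene','side','wrist'): s,c=snap(n,n+'0')
print(s); 
for n in('scene','side'):
    d,Rm,t=cam(n+'0'); print(n,-Rm.T@t,Rm[2])
a=cv2.imread('pics/scene0.png');b=cv2.imread('pics/side0.png')
E
```

```text
{'t': 0.1, 'q': array([-1.20340484e+00,  1.31112015e-01,  1.48916572e+00,  1.90473576e-05,
        1.52299556e+00, -8.53963408e-02]), 'dq': array([-0.00029021, -0.00039915, -0.00151512,  0.00051326, -0.00051318,
        0.00103196]), 'joint_torque': array([ 5.93928235e-04, -5.61342788e+01, -4.93093300e+01,  7.69709470e-02,
        2.91793764e-02, -6.67801464e-05]), 'tool_pos': array([ 0.26232824, -0.53904458,  0.21767915]), 'orientation': array([ 1.97048693,  0.45562232, -1.97092647]), 'force': array([ 0.71768322, -0.33560945,  0.49143952]), 'wrist_torque': array([-0.04104211, -0.03092693,  0.00418901]), 'opening': 0.09304528795324869}
scene [ 1.0207513  -0.00726659  0.59963136] [-0.66705142  0.08470653 -0.74018053]
side [0.31705125 0.79250553 0.63214345] [ 0.25276489 -0.77142898 -0.58395825]
```

View pics/scene0.png

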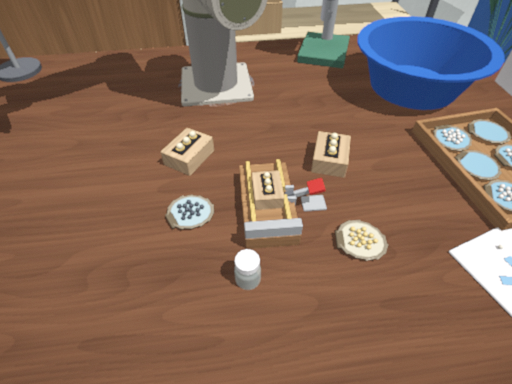

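View pics/side0.png

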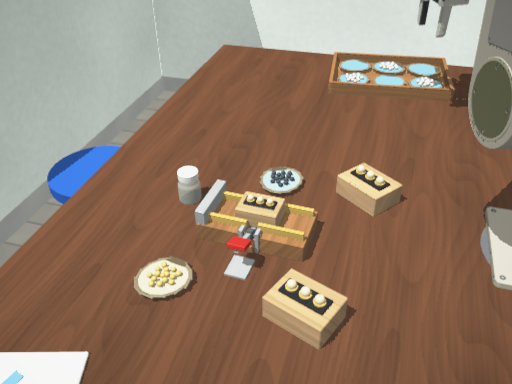

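The scene view shows the end stop facing the camera (270,228), the red pad at (316,187), grey shell (190,212), gold shell (362,240) and jar (247,270). There are three carrier-like blocks: (188,150), (332,153) and (267,188). The last is the smallest and the only one in the channel, so it should be the carrier. I'll confirm that in an enlarged crop.

Run:
```python
import cv2,numpy as np
a=cv2.imread('pics/scene0.png')[145:250,225:345];b=cv2.imread('pics/side0.png')[170:290,185:335]
a=cv2.resize(a,None,fx=5,fy=5,interpolation=2)[:, :400] if 0 else cv2.resize(a,(400,350),interpolation=2)
b=cv2.resize(b,(400,320),interpolation=2)
o=np.zeros((350,800,3),np.uint8);o[:,:400]=a;o[:320,400:]=b
cv2.imwrite('pics/crop1.png',o)
```

```text
(no output)
```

View pics/crop1.png

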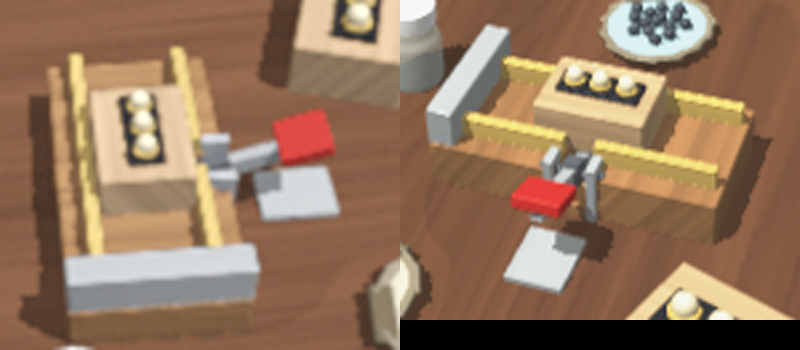

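The crop confirms it: the small block lies between the brass rails, with the rocker and red pad on the +y side, raised. Next I'll fit the jig pose from points picked in both views.

```bash
cat > fit.py <<'E'
from h import *
from scipy.optimize import least_squares
a=lambda x,y:(225+x*.3,145+y*.3); b=lambda x,y:(185+(x-400)*.375,170+y*.375)
obs=[('scene0',a(304,136),(3,102,62)),('side0',b(545,195),(3,102,62)),('side0',b(715,240),(-100,55,0)),
('scene0',a(70,335),(110,-55,0)),('scene0',a(245,328),(110,55,0)),('scene0',a(75,57),(-100,-35.5,52)),('scene0',a(180,50),(-100,35.5,52)),
('scene0',a(66,258),(90,-55,66)),('scene0',a(257,246),(90,55,66)),('side0',b(509,32),(90,-55,66)),('side0',b(745,105),(-100,-35.5,52)),('side0',b(716,170),(-100,35.5,52))]
def J(p,P):
    c,s=np.cos(p[2]),np.sin(p[2]); P=np.array(P)/1000
    return [p[0]+c*P[0]-s*P[1],p[1]+s*P[0]+c*P[1],P[2]]
if __name__=='__main__':
    f=lambda p:np.concatenate([w2px(n,J(p,P))[0]-np.array(u) for n,u,P in obs])
    r=least_squares(f,[.6,0,0],loss='soft_l1'); p=r.x; print(p); print(f(p).reshape(-1,2).round(1).tolist()); np.save('jig.npy',p)
    c,s=np.cos(p[2]),np.sin(p[2])
    for q in [(105,190),(196,178),(92,90),(182,83)]:
        w=px2w('scene0',*a(*q),.07)-[p[0],p[1],0]; print('carrier corner jig mm',(1000*np.array([c*w[0]+s*w[1],-s*w[0]+c*w[1]])).round(1))
    for n,u,z in [('gold',(362,240),.01),('grey',(190,212),.01),('jar',(247,258),.07),('big',(332,140),.08)]: print(n,px2w('scene0',*u,z).round(3))
    for n,P in [('pad',(3,104,62)),('padflip',(3,104,28)),('carrier rear',(-30,0,70))]: print(n,np.round(J(p,P),4))
    s=read_state(); print(R.from_rotvec(s['orientation']).as_matrix().round(3))
E
python3 fit.py
```

```text
[ 0.53021641  0.08390323 -0.04047912]
[[-0.5, -0.8], [-1.3, -1.7], [-1.4, 2.8], [0.3, 4.6], [1.7, 2.3], [-0.4, -2.1], [-1.4, -2.1], [-0.1, 0.0], [-0.6, -0.8], [-0.9, -0.7], [0.8, 1.3], [2.3, 0.4]]
carrier corner jig mm [ 44.5 -27.9]
carrier corner jig mm [40.4 27.8]
carrier corner jig mm [-41.2 -28. ]
carrier corner jig mm [-41.8  31. ]
gold [0.652 0.259 0.01 ]
grey [ 0.531 -0.086  0.01 ]
jar [0.699 0.02  0.07 ]
big [0.419 0.253 0.08 ]
pad [0.5374 0.1877 0.062 ]
padflip [0.5374 0.1877 0.028 ]
carrier rear [0.5002 0.0851 0.07  ]
[[-0.001  0.437 -0.899]
 [ 0.001 -0.899 -0.437]
 [-1.    -0.001 -0.   ]]
```

Emit:
apply_moves(
  series=[
    {"jaw":1,"linear":[0,-0.8,-0.75],"roll":-1},
    {"jaw":1,"linear":[0,-0.8,-0.75],"roll":-1},
    {"jaw":1,"linear":[0,-0.8,-0.75],"roll":-1},
    {"jaw":1,"linear":[0,-0.8,-0.75],"roll":-1},
    {"jaw":1,"linear":[0,-0.8,-0.75],"roll":-1},
    {"jaw":1,"linear":[0,-0.8,-0.75],"roll":-1},
    {"jaw":1,"linear":[0,-0.8,-0.75],"roll":-1},
    {"jaw":1,"linear":[0,-0.8,-0.75],"roll":-1},
    {"jaw":1,"linear":[0,-0.8,-0.75],"roll":-1},
    {"jaw":1,"linear":[0,-0.8,-0.75],"roll":-1},
    {"jaw":1,"linear":[0,-0.8,-0.75],"roll":-1},
    {"jaw":1,"linear":[0,-0.8,-0.75],"roll":-1},
    {"jaw":1,"linear":[0,-0.8,-0.75],"roll":-1},
    {"jaw":1,"linear":[0,-0.8,-0.75],"roll":-1},
  ],
  force=20,
)

```text
t: 1.9
tool_pos: [0.4568, 0.0883, 0.2185]
orientation: [1.633, 0.867, -1.634]
force: [-0.0, -0.9, -0.3]
opening: 0.0009
```

Emit:
apply_moves(
  series=[
    {"jaw":1,"linear":[0,0,0],"roll":-1},
    {"jaw":1,"linear":[0,0,0],"roll":-1},
    {"jaw":1,"linear":[0,0,0],"roll":-1},
    {"jaw":1,"linear":[0,0,0],"roll":-1},
  ],
)

```text
t: 2.4
tool_pos: [0.4569, 0.0872, 0.2187]
orientation: [1.265, 1.174, -1.264]
force: [0.1, -0.3, 0.5]
opening: 0.0005
```

```bash
cat > go.py <<'E'
import sys
from h import *
from fit import J
p=np.load('jig.npy')
def rep():
    s=read_state(); M=R.from_rotvec(s['orientation']).as_matrix(); c,q=np.cos(p[2]),np.sin(p[2])
    w=s['tool_pos']-[p[0],p[1],0]
    print('t',s['t'],'jig mm',(1000*np.array([c*w[0]+q*w[1],-q*w[0]+c*w[1],w[2]])).round(1),'F',s['force'].round(2),'open',round(s['opening'],4),'ytool angle rel jig deg',np.degrees(np.arctan2(M[1,1],M[0,1])-p[2]).round(2),'xtool',M[:,0].round(3))
    return s,M
if __name__=='__main__':
    s,M=rep()
    if len(sys.argv)>1:
        T=J(p,[float(v) for v in sys.argv[1:4]]); print('linear',(M.T@(T-s['tool_pos'])/.6).round(4))
E
python3 go.py -76 0 150; python3 -c "
from h import *
snap('wrist','wrist1')"
```

```text
t 2.4 jig mm [-73.4   0.4 218.7] F [ 0.14 -0.29  0.5 ] open 0.0005 ytool angle rel jig deg -1.98 xtool [-0.     0.001 -1.   ]
linear [ 0.1144 -0.0042  0.0009]
```

View pics/wrist1.png

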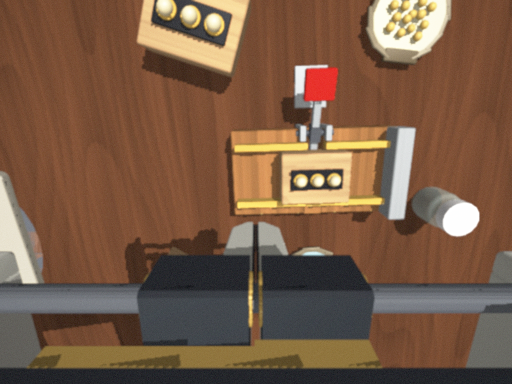

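The wrist view shows the jig from above: rail left ends at (236,149) and (238,204), stop inner top edge from (389,127) to (384,217), carrier top from (281,152) to (350,203), pad centre at (321,85). I'll check the fit against these.

Run:
```python
from h import *
from fit import J
p=np.load('jig.npy')
for n,P in [('rail+ end (236,149)',(-100,35.5,52)),('rail- end (238,204)',(-100,-35.5,52)),('stop+ (389,127)',(90,55,66)),('stop- (384,217)',(90,-55,66)),('pad (321,85)',(3,102,62)),('rail+ far (387,145)',(90,35.5,52)),('rail- far(382,201)',(90,-35.5,52))]:
    print(n,w2px('wrist1',J(p,P))[0].round(1))
c,s=np.cos(p[2]),np.sin(p[2])
for q in [(281,152),(351,150),(350,203),(283,205)]:
    w=px2w('wrist1',*q,.07)-[p[0],p[1],0]; print((1000*np.array([c*w[0]+s*w[1],-s*w[0]+c*w[1]])).round(1))
a=cv2.imread('pics/wrist1.png')[60:225,225:425]; cv2.imwrite('pics/crop2.png',cv2.resize(a,(800,660)[:2],interpolation=2)[:600])
```

```text
rail+ end (236,149) [231.8 147.1]
rail- end (238,204) [235.  203.8]
stop+ (389,127) [400.7 125.3]
stop- (384,217) [390.5 217.6]
pad (321,85) [322.8  83.2]
rail+ far (387,145) [392.9 141.5]
rail- far(382,201) [386.9 198.9]
[-43.4  30.4]
[35.2 30. ]
[ 38. -33.]
[-41.5 -32.8]
```

View pics/crop2.png

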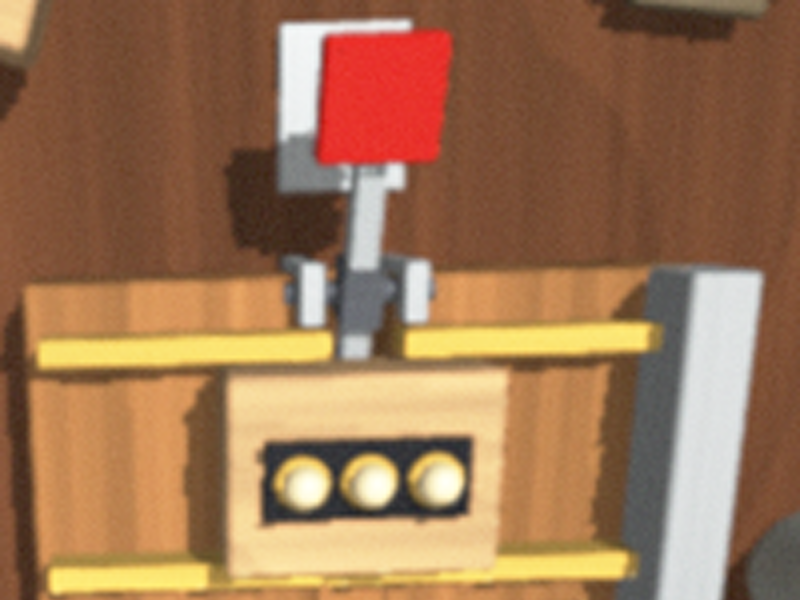

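Emit:
apply_moves(
  series=[
    {"jaw":1,"linear":[0.1,-0.004,0.001],"roll":-0.04},
    {"jaw":1,"linear":[0.2,-0.004,0.001],"roll":-0.04},
    {"jaw":1,"linear":[0.25,-0.004,0.001],"roll":-0.04},
    {"jaw":1,"linear":[0.275,-0.004,0.001],"roll":-0.04},
    {"jaw":1,"linear":[0.286,-0.004,0.001],"roll":-0.04},
    {"jaw":1,"linear":[0.286,-0.004,0.001],"roll":-0.04},
    {"jaw":1,"linear":[0.286,-0.004,0.001],"roll":-0.04},
  ],
)

```text
t: 3.32
tool_pos: [0.4556, 0.0872, 0.0485]
orientation: [1.253, 1.181, -1.249]
force: [0.4, 0.6, -0.2]
opening: 0.0004
```

```bash
python3 go.py 0 0 47
```

```text
t 3.325 jig mm [-74.7   0.3  48.5] F [ 0.37  0.59 -0.22] open 0.0004 ytool angle rel jig deg -0.92 xtool [ 0.002  0.001 -1.   ]
linear [ 0.0028  0.1244 -0.0015]
```

Emit:
apply_moves(
  series=[
    {"jaw":1,"linear":[0.001,0.008,0],"roll":0},
    {"jaw":1,"linear":[0.002,0.016,0],"roll":0},
    {"jaw":1,"linear":[0.002,0.024,0],"roll":0},
    {"jaw":1,"linear":[0.002,0.032,0],"roll":0},
    {"jaw":1,"linear":[0.002,0.04,0],"roll":0},
    {"jaw":1,"linear":[0.002,0.048,-0.001],"roll":0},
    {"jaw":1,"linear":[0.002,0.056,-0.001],"roll":0},
    {"jaw":1,"linear":[0.002,0.064,-0.001],"roll":0},
    {"jaw":1,"linear":[0.002,0.072,-0.001],"roll":0},
    {"jaw":1,"linear":[0.002,0.08,-0.001],"roll":0},
  ],
)

```text
t: 4.58
tool_pos: [0.5039, 0.0851, 0.0473]
orientation: [1.253, 1.181, -1.249]
force: [-1.4, -0.7, -0.3]
opening: 0.0004
```

```bash
python3 go.py -8 0 47
```

```text
t 4.575 jig mm [-26.4   0.1  47.3] F [-1.4  -0.69 -0.28] open 0.0004 ytool angle rel jig deg -0.92 xtool [ 0.002  0.001 -1.   ]
linear [ 0.0006  0.0306 -0.0003]
```

Emit:
apply_moves(
  series=[
    {"jaw":1,"linear":[0,0.005,0],"roll":0},
    {"jaw":1,"linear":[0,0.01,0],"roll":0},
    {"jaw":1,"linear":[0,0.014,0],"roll":0},
    {"jaw":1,"linear":[0,0.018,0],"roll":0},
    {"jaw":1,"linear":[0,0.022,0],"roll":0},
    {"jaw":1,"linear":[0,0.022,0],"roll":0},
  ],
)

```text
t: 5.32
tool_pos: [0.5174, 0.0843, 0.0474]
orientation: [1.253, 1.181, -1.248]
force: [0.7, -0.9, -0.3]
opening: 0.0006
```

```bash
python3 go.py -8 0 47
python3 - <<'E'
from h import *
snap('scene','scene2'); snap('side','side2')
a=cv2.imread('pics/scene2.png')[145:250,225:345];b=cv2.imread('pics/side2.png')[170:290,185:335]
o=np.zeros((350,800,3),np.uint8);o[:,:400]=cv2.resize(a,(400,350),interpolation=2);o[:320,400:]=cv2.resize(b,(400,320),interpolation=2)
cv2.imwrite('pics/crop3.png',o)
E
```

```text
t 5.325 jig mm [-12.8  -0.1  47.4] F [ 0.69 -0.88 -0.34] open 0.0006 ytool angle rel jig deg -0.92 xtool [ 0.003  0.001 -1.   ]
linear [ 0.0007  0.008  -0.0003]
```

View pics/crop3.png

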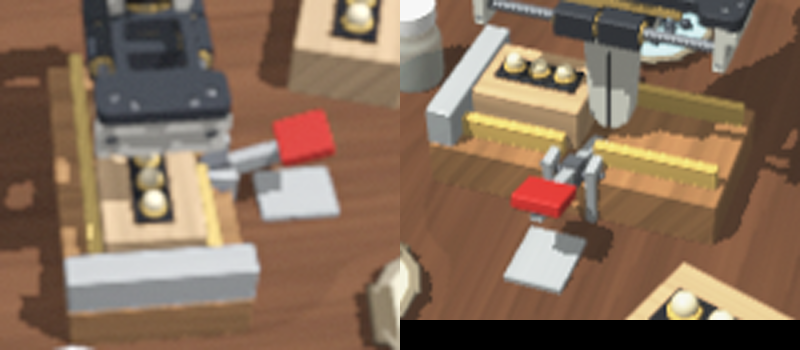

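The carrier follows the finger and has a few mm left to go. Now I'll creep it in.

Emit:
apply_moves(
  series=[
    {"jaw":1,"linear":[0,0.0015,0],"roll":0},
    {"jaw":1,"linear":[0,0.003,0],"roll":0},
    {"jaw":1,"linear":[0,0.004,0],"roll":0},
    {"jaw":1,"linear":[0,0.004,0],"roll":0},
    {"jaw":1,"linear":[0,0.004,0],"roll":0},
  ],
)

```text
t: 6.05
tool_pos: [0.5198, 0.0842, 0.0475]
orientation: [1.253, 1.181, -1.248]
force: [-2.2, 0.6, 1.1]
opening: 0.0003
```

Emit:
apply_moves(
  series=[
    {"jaw":1,"linear":[0,0.0015,0],"roll":0},
    {"jaw":1,"linear":[0,0.002,0],"roll":0},
    {"jaw":1,"linear":[0,0.002,0],"roll":0},
    {"jaw":1,"linear":[0,0.002,0],"roll":0},
  ],
)

```text
t: 6.55
tool_pos: [0.521, 0.0841, 0.0475]
orientation: [1.253, 1.181, -1.248]
force: [-1.4, -0.3, 0.6]
opening: 0.0003
```

Emit:
apply_moves(
  series=[
    {"jaw":1,"linear":[0,0.0015,0],"roll":0},
    {"jaw":1,"linear":[0,0.002,0],"roll":0},
    {"jaw":1,"linear":[0,0.002,0],"roll":0},
    {"jaw":1,"linear":[0,0.002,0],"roll":0},
  ],
)

```text
t: 7.05
tool_pos: [0.5218, 0.084, 0.0474]
orientation: [1.252, 1.181, -1.249]
force: [-5.1, -0.2, 2.5]
opening: 0.0001
```

Emit:
apply_moves(
  series=[
    {"jaw":1,"linear":[0,0.001,0],"roll":0},
    {"jaw":1,"linear":[0,0.001,0],"roll":0},
    {"jaw":1,"linear":[0,0.001,0],"roll":0},
  ],
)

```text
t: 7.42
tool_pos: [0.5218, 0.084, 0.0474]
orientation: [1.252, 1.182, -1.25]
force: [-6.2, 0.3, 5.5]
opening: 0.0006
```

Emit:
apply_moves(
  series=[
    {"jaw":1,"linear":[-0.001,0.0015,0],"roll":0},
    {"jaw":1,"linear":[-0.001,0.0015,0],"roll":0},
    {"jaw":1,"linear":[-0.001,0.0015,0],"roll":0},
  ],
)

```text
t: 7.8
tool_pos: [0.5218, 0.0838, 0.0475]
orientation: [1.251, 1.183, -1.251]
force: [-5.3, -0.7, 1.4]
opening: 0.0003
```

```bash
python3 go.py -25 0 47
```

```text
t 7.8 jig mm [-8.4 -0.4 47.5] F [-5.33 -0.71  1.44] open 0.0003 ytool angle rel jig deg -0.92 xtool [-0.001  0.001 -1.   ]
linear [ 0.0009 -0.0276 -0.0003]
```

The finger held at x = 0.5218 through three commands while the force exceeded sliding friction, so the carrier is on the stop. I'll back off, lift and check.

Emit:
apply_moves(
  series=[
    {"jaw":1,"linear":[0,-0.015,0],"roll":0},
    {"jaw":1,"linear":[0,-0.035,0],"roll":0},
    {"jaw":1,"linear":[-0.08,-0.035,0],"roll":0},
    {"jaw":1,"linear":[-0.18,-0.035,0],"roll":0},
    {"jaw":1,"linear":[-0.28,-0.035,0],"roll":0},
    {"jaw":1,"linear":[-0.28,-0.035,0],"roll":0},
    {"jaw":1,"linear":[-0.28,-0.035,0],"roll":0},
  ],
)

```text
t: 8.68
tool_pos: [0.5007, 0.0849, 0.2154]
orientation: [1.251, 1.183, -1.251]
force: [-0.8, 0.4, -0.5]
opening: 0.0004
```

```bash
python3 go.py 3 104 95
python3 - <<'E'
from h import *
from fit import J
snap('wrist','wrist3')
p=np.load('jig.npy')
for n,P in [('stop+',(90,55,66)),('stop-',(90,-55,66)),('pad',(3,102,62)),('home top corners',(10,30,70)),('',(90,30,70)),('',(90,-30,70)),('',(10,-30,70))]: 
    u=w2px('wrist3',J(p,P))[0]; print(n,u.round(1), ((u-[225,60])*4).round())
a=cv2.imread('pics/wrist3.png')[60:210,225:425]; cv2.imwrite('pics/crop4.png',cv2.resize(a,(800,600),interpolation=2))
E
```

```text
t 8.675 jig mm [-2.950e+01 -2.000e-01  2.154e+02] F [-0.81  0.44 -0.5 ] open 0.0004 ytool angle rel jig deg -0.91 xtool [-0.001  0.001 -1.   ]
linear [ 0.2007  0.0516 -0.1743]
stop+ [363.  128.4] [552. 273.]
stop- [354.5 221.1] [518. 644.]
pad [284.2  84.5] [237.  98.]
home top corners [290.3 152.7] [261. 371.]
 [362.2 151.5] [549. 366.]
 [357.5 202.6] [530. 570.]
 [289.3 203.6] [257. 574.]
```

View pics/crop4.png

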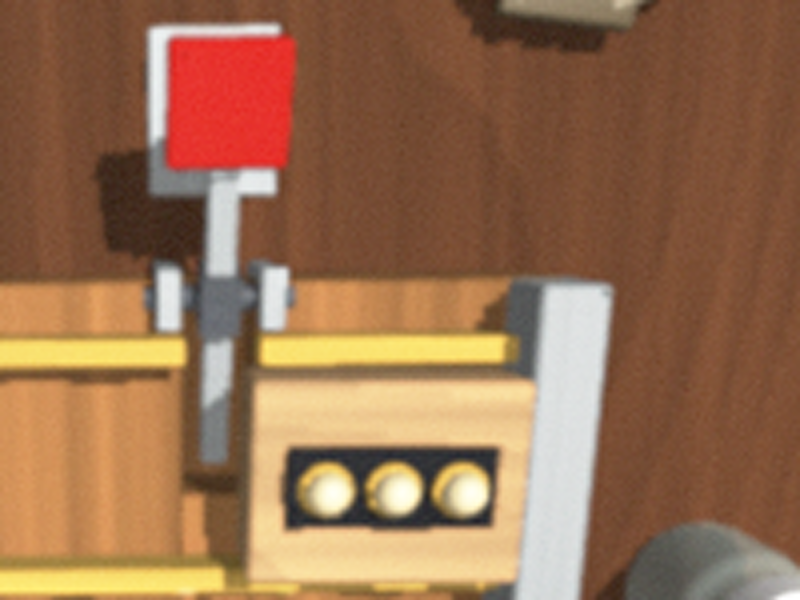

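The carrier's front is flush with the stop, the rocker tooth arm is visible behind its rear face, and the pad centre is at crop (232,103), about 1.3 mm from the prediction. I'll correct for that offset and move over the pad.

Emit:
apply_moves(
  series=[
    {"jaw":1,"linear":[0,0.05,-0.09],"roll":0},
    {"jaw":1,"linear":[0.05,0.05,-0.172],"roll":0},
    {"jaw":1,"linear":[0.12,0.05,-0.172],"roll":0},
    {"jaw":1,"linear":[0.2,0.05,-0.172],"roll":0},
    {"jaw":1,"linear":[0.22,0.05,-0.172],"roll":0},
    {"jaw":1,"linear":[0.22,0.05,-0.172],"roll":0},
    {"jaw":1,"linear":[0.22,0.05,-0.172],"roll":0},
  ],
)

```text
t: 9.6
tool_pos: [0.5369, 0.1865, 0.0843]
orientation: [1.252, 1.183, -1.25]
force: [-0.2, 0.7, 1.1]
opening: 0.0003
```

```bash
python3 go.py 1.7 102.8 64
python3 - <<'E'
from h import *
snap('side','side4');snap('scene','scene4')
a=cv2.imread('pics/scene4.png')[145:250,225:345];b=cv2.imread('pics/side4.png')[170:290,185:335]
o=np.zeros((350,800,3),np.uint8);o[:,:400]=cv2.resize(a,(400,350),interpolation=2);o[:320,400:]=cv2.resize(b,(400,320),interpolation=2)
cv2.imwrite('pics/crop5.png',o)
E
```

```text
t 9.6 jig mm [  2.5 102.7  84.3] F [-0.24  0.7   1.12] open 0.0003 ytool angle rel jig deg -0.94 xtool [-0.     0.001 -1.   ]
linear [ 0.0338 -0.0013 -0.    ]
```

View pics/crop5.png

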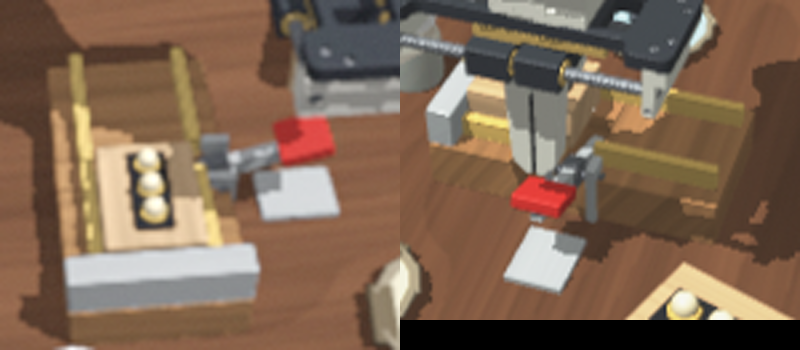

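The finger is centred above the pad. I'll descend slowly onto it.

Emit:
apply_moves(
  series=[
    {"jaw":1,"linear":[0.01,0,0],"roll":0},
    {"jaw":1,"linear":[0.02,0,0],"roll":0},
    {"jaw":1,"linear":[0.025,0,0],"roll":0},
    {"jaw":1,"linear":[0.0275,0,0],"roll":0},
    {"jaw":1,"linear":[0.03,0,0],"roll":0},
    {"jaw":1,"linear":[0.0325,0,0],"roll":0},
    {"jaw":1,"linear":[0.035,0,0],"roll":0},
    {"jaw":1,"linear":[0.0365,0,0],"roll":0},
  ],
)

```text
t: 10.7
tool_pos: [0.5374, 0.1871, 0.0634]
orientation: [1.253, 1.183, -1.249]
force: [-1.6, 1.2, 6.3]
opening: 0.0003
```

Emit:
apply_moves(
  series=[
    {"jaw":1,"linear":[0.002,0,0],"roll":0},
    {"jaw":1,"linear":[0.004,0,0],"roll":0},
    {"jaw":1,"linear":[0.006,0,0],"roll":0},
    {"jaw":1,"linear":[0.008,0,0],"roll":0},
    {"jaw":1,"linear":[0.01,0,0],"roll":0},
  ],
)

```text
t: 11.32
tool_pos: [0.5381, 0.1878, 0.0582]
orientation: [1.255, 1.182, -1.247]
force: [0.5, 2.1, 5.2]
opening: 0.0005
```

Emit:
apply_moves(
  series=[
    {"jaw":1,"linear":[0.002,0,0],"roll":0},
    {"jaw":1,"linear":[0.004,0,0],"roll":0},
    {"jaw":1,"linear":[0.006,0,0],"roll":0},
    {"jaw":1,"linear":[0.008,0,0],"roll":0},
    {"jaw":1,"linear":[0.01,0,0],"roll":0},
    {"jaw":1,"linear":[0.012,0,0],"roll":0},
    {"jaw":1,"linear":[0.014,0,0],"roll":0},
    {"jaw":1,"linear":[0.016,0,0],"roll":0},
    {"jaw":1,"linear":[0.018,0,0],"roll":0},
  ],
)

```text
t: 12.45
tool_pos: [0.5378, 0.1877, 0.0469]
orientation: [1.254, 1.183, -1.248]
force: [0.1, 0.6, 0.4]
opening: 0.0004
```

Emit:
apply_moves(
  series=[
    {"jaw":1,"linear":[0.003,0,0],"roll":0},
    {"jaw":1,"linear":[0.006,0,0],"roll":0},
    {"jaw":1,"linear":[0.009,0,0],"roll":0},
    {"jaw":1,"linear":[0.012,0,0],"roll":0},
    {"jaw":1,"linear":[0.015,0,0],"roll":0},
    {"jaw":1,"linear":[0.018,0,0],"roll":0},
    {"jaw":1,"linear":[0.018,0,0],"roll":0},
  ],
)

```text
t: 13.32
tool_pos: [0.5377, 0.1877, 0.0359]
orientation: [1.254, 1.183, -1.248]
force: [-0.0, -0.1, 0.0]
opening: 0.0004
```

```bash
python3 go.py 1.7 102.8 31
python3 - <<'E'
from h import *
snap('side','side5');snap('scene','scene5')
a=cv2.imread('pics/scene5.png')[145:250,225:345];b=cv2.imread('pics/side5.png')[170:290,185:335]
o=np.zeros((350,800,3),np.uint8);o[:,:400]=cv2.resize(a,(400,350),interpolation=2);o[:320,400:]=cv2.resize(b,(400,320),interpolation=2)
cv2.imwrite('pics/crop6.png',o)
E
```

```text
t 13.325 jig mm [  3.3 104.   35.9] F [-0.04 -0.11  0.  ] open 0.0004 ytool angle rel jig deg -0.92 xtool [ 0.002  0.003 -1.   ]
linear [ 0.0082 -0.0026  0.002 ]
```

View pics/crop6.png

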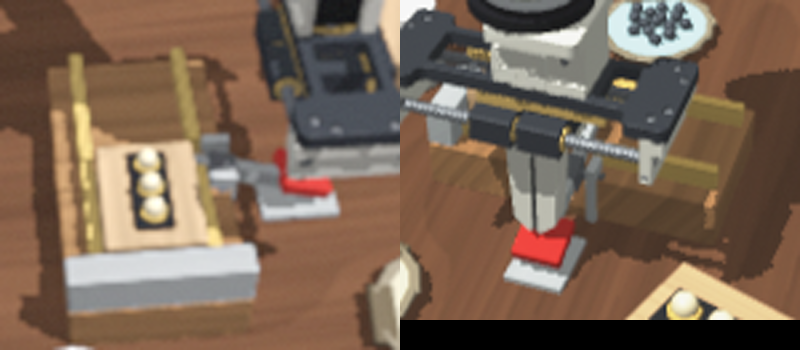

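The rocker is flipped, its red pad is down on its stop and the carrier is still home. Next I'll approach the flipped pad gently.

Emit:
apply_moves(
  series=[
    {"jaw":1,"linear":[0.002,-0.001,0.001],"roll":0},
    {"jaw":1,"linear":[0.004,-0.001,0.001],"roll":0},
    {"jaw":1,"linear":[0.005,-0.001,0.001],"roll":0},
    {"jaw":1,"linear":[0.005,-0.001,0.001],"roll":0},
  ],
)

```text
t: 13.92
tool_pos: [0.5371, 0.1871, 0.033]
orientation: [1.254, 1.183, -1.248]
force: [-0.2, 0.3, 0.4]
opening: 0.0005
```

Emit:
apply_moves(
  series=[
    {"jaw":1,"linear":[0.001,0,0],"roll":0},
    {"jaw":1,"linear":[0.002,0,0],"roll":0},
    {"jaw":1,"linear":[0.002,0,0],"roll":0},
  ],
)

```text
t: 14.3
tool_pos: [0.5371, 0.1871, 0.0318]
orientation: [1.254, 1.183, -1.248]
force: [0.3, 0.1, -0.3]
opening: 0.0002
```

Emit:
apply_moves(
  series=[
    {"jaw":1,"linear":[0.001,0,0],"roll":0},
    {"jaw":1,"linear":[0.0015,0,0],"roll":0},
    {"jaw":1,"linear":[0.0015,0,0],"roll":0},
  ],
)

```text
t: 14.68
tool_pos: [0.5373, 0.1871, 0.0312]
orientation: [1.254, 1.183, -1.247]
force: [-1.7, -0.3, 4.2]
opening: 0.0004
```

Emit:
apply_moves(
  series=[
    {"jaw":1,"linear":[0.0009,0,0],"roll":0},
    {"jaw":1,"linear":[0.0009,0,0],"roll":0},
    {"jaw":1,"linear":[0.0009,0,0],"roll":0},
  ],
)

```text
t: 15.05
tool_pos: [0.5373, 0.1871, 0.0311]
orientation: [1.254, 1.183, -1.247]
force: [-2.3, -1.0, 5.5]
opening: 0.0006
```

Emit:
apply_moves(
  series=[
    {"jaw":1,"linear":[0.001,0,0],"roll":0},
    {"jaw":1,"linear":[0.001,0,0],"roll":0},
    {"jaw":1,"linear":[0.001,0,0],"roll":0},
    {"jaw":1,"linear":[0.001,0,0],"roll":0},
    {"jaw":1,"linear":[0.001,0,0],"roll":0},
    {"jaw":1,"linear":[0.001,0,0],"roll":0},
  ],
)

```text
t: 15.8
tool_pos: [0.5374, 0.1871, 0.031]
orientation: [1.254, 1.183, -1.247]
force: [-3.5, -0.4, 7.3]
opening: 0.0005
```

Emit:
apply_moves(
  series=[
    {"jaw":1,"linear":[0.001,0,0],"roll":0},
    {"jaw":1,"linear":[0.001,0,0],"roll":0},
    {"jaw":1,"linear":[0.001,0,0],"roll":0},
    {"jaw":1,"linear":[0.001,0,0],"roll":0},
    {"jaw":1,"linear":[0.001,0,0],"roll":0},
    {"jaw":1,"linear":[0.001,0,0],"roll":0},
    {"jaw":1,"linear":[0.001,0,0],"roll":0},
    {"jaw":1,"linear":[0.001,0,0],"roll":0},
    {"jaw":1,"linear":[0.001,0,0],"roll":0},
    {"jaw":1,"linear":[0.001,0,0],"roll":0},
    {"jaw":1,"linear":[0.001,0,0],"roll":0},
    {"jaw":1,"linear":[0.001,0,0],"roll":0},
    {"jaw":1,"linear":[0.001,0,0],"roll":0},
    {"jaw":1,"linear":[0.001,0,0],"roll":0},
  ],
)

```text
t: 17.55
tool_pos: [0.5374, 0.1871, 0.031]
orientation: [1.254, 1.183, -1.247]
force: [-3.2, -0.5, 8.0]
opening: 0.0008
```

The pad was held at about 7–8 N for over 2 s. Now I'll release straight up.

Emit:
apply_moves(
  series=[
    {"jaw":1,"linear":[-0.005,0,0],"roll":0},
    {"jaw":1,"linear":[-0.03,0,0],"roll":0},
    {"jaw":1,"linear":[-0.1,0,0],"roll":0},
    {"jaw":1,"linear":[-0.2,0,0],"roll":0},
    {"jaw":1,"linear":[-0.3,-0.05,0],"roll":0},
    {"jaw":1,"linear":[-0.3,-0.05,0],"roll":0},
    {"jaw":1,"linear":[-0.3,-0.05,0],"roll":0},
    {"jaw":1,"linear":[-0.3,-0.05,0],"roll":0},
  ],
)

```text
t: 18.55
tool_pos: [0.5062, 0.188, 0.2091]
orientation: [1.252, 1.184, -1.25]
force: [-0.5, 0.4, -0.7]
opening: 0.0006
```

```bash
python3 go.py
python3 - <<'E'
from h import *
snap('wrist','wrist6');snap('side','side6')
a=cv2.imread('pics/wrist6.png');b=cv2.imread('pics/side6.png')[170:290,185:335]
o=np.zeros((384,800,3),np.uint8);o[:,:400]=cv2.resize(a,(512,384))[:,56:456];o[:320,400:]=cv2.resize(b,(400,320),interpolation=2)
cv2.imwrite('pics/crop7.png',o)
E
```

```text
t 18.55 jig mm [-28.2 103.  209.1] F [-0.52  0.44 -0.69] open 0.0006 ytool angle rel jig deg -0.92 xtool [-0.     0.002 -1.   ]
```

View pics/crop7.png

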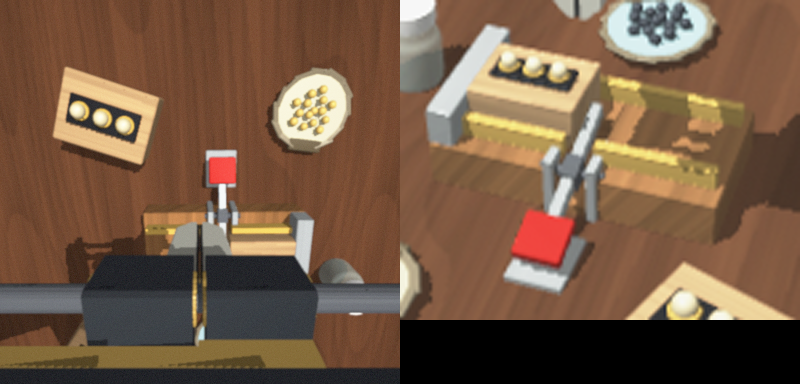

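The pad stays down at side-crop (545,238), the tooth is up behind the carrier at (595,115), the carrier is flush against the stop, and the shells and jar look unmoved. I'm handing in.

```bash
python3 -c "
from plant import *
print(close_job())"
```

```text
the job is handed in; nothing more can be done
None
```

I pushed the carrier home against the end stop, flipped the rocker and held its pad down, then let go and handed the job in at about 18.6 s.

- **Carrier home:** I pushed the smallest carrier, the one in the channel, until the finger stopped moving over three push commands. The sensed sideways force was about 5–6 N, against the 22 N limit. A wrist picture showed its front flush with the stop before I touched the rocker.
- **Rocker flipped:** the pad resisted with about 6 N at first, then snapped over. I held the flipped pad for about 2.5 s. Upward force read 5.5 N early in the hold, then 7.3 N and 8.0 N at the end. I only had readings at the end of each move, so force in between was not watched.
- **Last check:** with the finger lifted clear, the force reading was back near zero. The pictures showed the pad still down, the tooth up behind the carrier and the carrier flush with the stop. The shells and jar looked unmoved by eye; I did not measure their positions.
- **Disagreements:** my fitted jig position and the wrist view differed by about 1–3 mm. I corrected for that before pressing the pad. No check failed.

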